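# Square up a panel on the vacuum bed and switch to full vacuum

### The arm

A 6-joint arm with a two-finger parallel gripper is mounted at the origin on the work surface. World frame = base frame: x ahead of the robot, y to its left, z up, the work surface at z = 0. Lengths are in m, angles in rad, forces in N, time in s.
With the tool pointing down it reaches from about 0.325 to 0.85 m from the base axis. Payload 15.5 kg.
Tool frame: the origin (TCP) lies on the centre line of the jaws, within the pads' length; the fingertips stand 17 mm ahead of it and the grasp point (between the pads) lies 2 mm behind it; z points along the fingers, x is the direction in which the jaws open and shut, and the axes are right-handed (so a half turn about z gives the same grasp; the last joint's range is limited). The gripper opens to 91 mm and grips with 3 to 60 N. Pads are 32 mm wide; open, the fingers measure 118 mm over their backs; the gripper's body (76 mm by 178 mm) begins 60 mm behind the grasp point.
Start: joints at [-1.403, 0.494, 1.345, -0, 1.302, -0.096], TCP at [0.163, -0.603, 0.231] pointing down, gripper open.
Joint ranges: [-2.91, 2.91], [-0.82, 2.16], [0.22, 2.67], [-1.22, 4.37], [0.12, 2.79], [-3.08, 3.08]. Speed limits (rad/s): [1.89, 1.89, 2.57, 3.01, 3.01, 3.01].

### API

Orientations are given as a 3x3 rotation matrix whose columns are the frame's x, y, z axes.
In Python, from rig import * gives the robot as it stands.
- The arm moves only by the tool drive_tool, never from a script. Its argument "steps" is a list of rows, each a list of 3 entries, a list of its own where there are three numbers: the shift along the tool's x, y, z in units of 0.02 m (1.0 is 0.02 m), then the turn, a rotation vector about the tool's x, y, z in units of 6 degrees (1.0 is 6 degrees), then the closure, from -1 (fully open) to 1 (shut). A call has 1 to 5 rows; each row shifts and turns the commanded pose from where the row before left it, along the tool's axes as they then stand; what a row does not reach is not made up. A row lasts 1/8 s, in which the tool goes at most 62.5 mm and 10.7 degrees, less where a joint would pass 70% of its speed; a pose out of reach is approached as far as the arm can. A call with a number of a shift or a turn outside -1 to 1 is refused whole. A call with a gripper value outside its range is refused whole. The fingers move at their own pace and stop on an object; "force" is the grip in N (left out, the last holds). Time passes only in rows, so rows that do not move let the fingers close. It gives the time, the measured TCP pose, the force and the opening at its end, in the units of the state.
- read_state(): the state, without advancing time (a new reading comes with each control period).
- snapshot(name): name is "side" or "top" or "wrist"; returns a dict with "pixels" (420x560x3 uint8, red, green, blue), "fov_y" (degrees; the focal length in pixels is half the picture's height over the tangent of half this angle, whatever the lens; pixels are square), "cx", "cy" (the principal point, pixels), "extrinsics" (4x4, takes a point from camera to world coordinates); the wrist camera has in their place "hand_eye" (4x4, takes a point from camera to tool coordinates, whose origin is the TCP and whose axes are the tool frame's). Camera axes: x right, y down, z forward; pixel columns grow to the right and rows downward; lengths in m; the calibration is good to about 2 mm. The wrist camera is an equidistant fisheye: a pixel r from the principal point sees the ray r / f radians off the axis. A picture is of the moment at which its call begins: read the wrist's pose just before it. There is no depth.
- close_job(): hands the job in, once; it reports no verdict.
The state is a dict: "clock": time; "qpos": joint angles; "qvel": joint speeds; "effort": joint torques, N m; "position": TCP position; "tool_rot": TCP orientation; "wrist_force": force on the tool from outside, world axes, zero at the start; "ft_torque": the same for the moment, N m; "gripper_width": finger opening in m.
Only numpy, scipy, OpenCV 4.12 (cv2) and the standard library are available. Lean on these libraries where they do the work, as an engineer would, in place of code of your own. Each camera call takes 0.05 s, during which the arm holds its last target. There are 200 camera calls.

### The job

First push the painting panel along the vacuum bed with your fingertips until its whole far edge lies flat against the grey fence. Then push the pump's lever away from off, past the first notch, all the way to the second stop and leave it there. Only touch and push: do not lift or tip the panel, and leave the jar, pots, bottles, mug and brush where they are.

Things in the scene. Friction and masses are not known exactly. Their poses are not given: they have to be found in the camera images.
- bed: fixed vacuum hold-down bed: a white perforated plate on an aluminium box, 220 mm (x) by 260 mm (y), top 50 mm above the table; origin at the centre of its underside, x points to the fence, away from the robot, z up. A smooth, slippery grey plastic fence 15 mm thick rises 22 mm above the bed top all along its far (+x) edge; the fence's face is at x = 95 mm
- fence (a point): middle of the fence's face, at the level of the bed top; axes as the bed's
- panel: loose plywood painting panel, 90 mm (x) by 120 mm (y) by 18 mm thick, about 120 g, lying flat on the bed, painted side up, a few centimetres short of the fence and a little askew; origin at the centre of its underside, its +x edge is the one to meet the fence
- panel_far (a point): middle of the panel's fence-side edge, 45 mm along +x from its origin, at half thickness
- panel_near (a point): middle of the panel's opposite edge, 45 mm along -x from its origin, at half thickness; pushed here squarely the panel swings flat against the fence (if it stays askew, push the half that lags)
- pump: fixed grey pump housing, 170 mm (x) by 100 mm (y), top 70 mm above the table, standing to the left or the right of the bed; origin at the centre of its underside, x along the lever's slot, z up. On its top a slot with three tick marks beside it and, at the +x end, on the -y side, a flat round gauge 34 mm across and 6 mm high
- lever (a joint): position of the vacuum lever along its slot, in m: 0 = off (the slot's robot-side end), 0.025 = first notch (half vacuum), 0.050 = second stop (full vacuum, the end of the slot). It moves along the pump's +x. Sprung detents hold it in each of the three places; leaving one takes a push of about 5 to 8 N, and past the hump midway it snaps into the next
- lever_top (a point): centre of the top of the lever: a black upright paddle 10 mm along the slot, 22 mm across it, standing from about 9 to 37 mm above the pump's top over a thinner stem; this point is 107 mm above the table. At off it stands 25 mm on the -x side of the housing's centre, on the centre line
- tray: fixed open wooden tray 170 by 100 by 50 mm holding two paint pots, on the side of the bed opposite to the pump; origin at its underside
- small_jar: small glass jar, 36 mm across, 45 mm tall, standing on the bed near its left (+y) end; origin at the centre of its underside. Leave alone
- pot0: paint pot, 44 mm across, 60 mm tall, standing in the wooden tray; origin at its underside. Leave alone
- pot1: paint pot like the other, in the same tray. Leave alone
- bottle0: paint bottle, 52 mm across, 140 mm tall; origin at its underside. Leave alone
- bottle1: paint bottle, 52 mm across, 130 mm tall; origin at its underside. Leave alone
- cup: white mug, 74 mm across, 65 mm tall; origin at its underside. Leave alone
- brush: flat paint brush, 180 mm long, lying on the table. Leave alone
Not all that is in view belongs to the job. What is shaped like the pump but orange is not meant.

How it is judged:
By the outcome, as a careful person would: the job done as asked, in the order asked, and still so for the second after the job is handed in, with the robot touching nothing.
It also fails if it takes over 51 s, if anything falls off the work surface, if the arm or the gripper's body presses on something with over 40 N, if the wrist force passes 120 N, or if a joint passes its speed limit or range.

## Working session

There is one attempt and no reset: what is moved stays moved. The work goes in short steps, Python scripts to look and compute and a tool call to move; the robot and the scene stay as the last step left them, time stands still between calls to the robot, and variables do not carry over. Pictures are saved under pics/ and viewed, about 8 in all and at most 12, crops included, and the job is handed in when it is done.

Besides the shell and the picture viewer there is one more tool, called after "Call:" as name(argument=value, ...), one argument or row to a line, values as JSON. drive_tool: Moves the arm, as the interface text tells. Shifts and turns lie within -1 to 1; 1 stands for 0.02 m of shift or 6 degrees of turn. Its arguments: {"type":"object","properties":{"steps":{"type":"array","items":{"type":"array"}},"force":{"type":"number"}},"required":["steps"]}

```bash
mkdir -p pics; cat > h.py <<'E'
from rig import *
import numpy as np, cv2
def snap(n,f):
    s=read_state(); d=snapshot(n); cv2.imwrite('pics/'+f+'.png',cv2.cvtColor(d['pixels'],cv2.COLOR_RGB2BGR))
    if n=='wrist':
        T=np.eye(4);T[:3,:3]=s['tool_rot'];T[:3,3]=s['position'];E=T@np.array(d['hand_eye'])
    else: E=np.array(d['extrinsics'])
    np.savez('pics/'+f+'.npz',E=E,f=210/np.tan(np.radians(d['fov_y'])/2),c=[d['cx'],d['cy']],fish=n=='wrist')
    return d['pixels']
def ray(f,uv):
    k=np.load('pics/'+f+'.npz'); p=(np.array(uv,float)-k['c'])/k['f']
    if k['fish']:
        r=np.hypot(*p); v=np.array([*(p/max(r,1e-9)*np.sin(r)),np.cos(r)])
    else: v=np.array([*p,1])
    return k['E'][:3,3],k['E'][:3,:3]@v
def onz(f,uv,z):
    o,v=ray(f,uv); return (o+v*(z-o[2])/v[2]).round(4)
E
python3 - <<'E'
from h import *
for n in ['top','side']: snap(n,n+'0')
a=cv2.imread('pics/top0.png')
cv2.imwrite('pics/t.png',cv2.resize(a,(800,600),interpolation=cv2.INTER_CUBIC))
s=read_state();print(s['clock'],s['tool_rot'],s['position'])
print(np.load('pics/top0.npz')['E'],np.load('pics/side0.npz')['E'])
E
```

```text
0.1 [[ 2.60725570e-01 -9.65412941e-01 -1.74728362e-04]
 [-9.65412310e-01 -2.60725600e-01  1.11084328e-03]
 [-1.11797863e-03 -1.20940334e-04 -9.99999368e-01]] [ 0.16291702 -0.60304976  0.23039068]
[[ 0.01757777 -0.9896062   0.14272558  0.43555582]
 [-0.9994152  -0.0215778  -0.0265266   0.00849297]
 [ 0.02933059 -0.14217583 -0.98940677  0.88056082]
 [ 0.          0.          0.          1.        ]] [[-0.99662553 -0.0564588   0.05958155  0.49639519]
 [-0.08205472  0.66634728 -0.74111289  0.72166922]
 [ 0.00214034 -0.74350098 -0.66873142  0.73174002]
 [ 0.          0.          0.          1.        ]]
```

View pics/t.png

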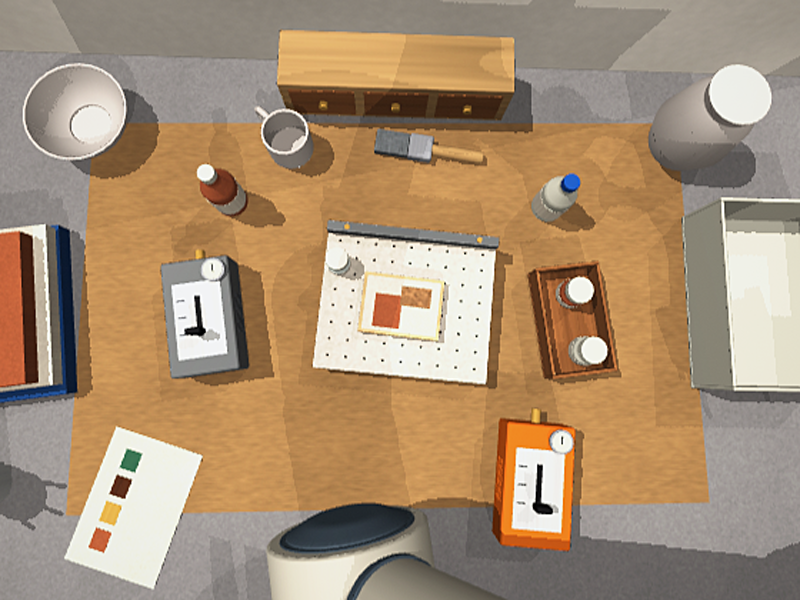

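View pics/side0.png

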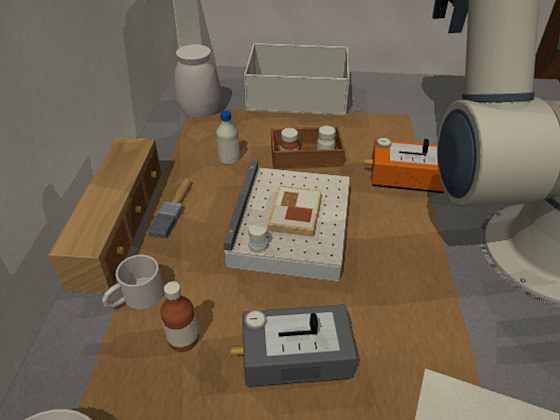

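The top view (800 px scale) shows the bed with its fence from (328,228) to (498,241). The panel's corners are near (363,272), (445,279), (441,340) and (359,332), and the jar is at (340,262). The grey pump is on the left, with its lever paddle at about (193,331). The side view agrees, and the orange pump is a decoy.

```bash
python3 - <<'E'
from h import *
a=cv2.imread('pics/top0.png')
c=cv2.resize(a[145:275,210:360],None,fx=5,fy=4.6,interpolation=cv2.INTER_CUBIC)
c=cv2.resize(a[145:275,210:360],None,fx=4,fy=4,interpolation=cv2.INTER_CUBIC)
d=cv2.resize(a[170:270,105:180],None,fx=4,fy=4,interpolation=cv2.INTER_CUBIC)
m=np.zeros((520,900,3),np.uint8);m[:,:600]=c;m[:400,600:]=d
cv2.imwrite('pics/c1.png',cv2.resize(m,(800,462)))
P=lambda u,v,z:onz('top0',(u*.7-.15,v*.7-.15),z)
for n,u,v,z in [('fenceL',327,233,.072),('fenceR',497,246,.072),('bedNL',314,367,.05),('bedNR',487,383,.05),('p',363,272,.068),('p',445,279,.068),('p',441,340,.068),('p',359,332,.068),('lev',193,331,.107),('pumpNL',170,377,.07),('pumpFL',161,263,.07),('pumpFR',229,257,.07),('pumpNR',240,369,.07),('jar',339,256,.095),('gauge',212,268,.076)]: print(n,P(u,v,z))
# panel cream frame by hue
hsv=cv2.cvtColor(a,cv2.COLOR_BGR2HSV)
print(hsv[230,252:262].tolist(), hsv[int(233*.7):int(245*.7),280].tolist())
E
```

```text
fenceL [0.6296 0.0966 0.072 ]
fenceR [ 0.6158 -0.159   0.072 ]
bedNL [0.4308 0.1109 0.05  ]
bedNR [ 0.4117 -0.1469  0.05  ]
p [0.5723 0.0414 0.068 ]
p [ 0.5645 -0.0812  0.068 ]
p [ 0.4735 -0.0759  0.068 ]
p [0.4829 0.0449 0.068 ]
lev [0.4776 0.2728 0.107 ]
pumpNL [0.4132 0.3134 0.07  ]
pumpFL [0.5787 0.3392 0.07  ]
pumpFR [0.59   0.2403 0.07  ]
pumpNR [0.4262 0.2145 0.07  ]
jar [0.5904 0.0756 0.095 ]
gauge [0.5719 0.2623 0.076 ]
[[21, 106, 245], [21, 84, 245], [21, 88, 244], [23, 75, 244], [22, 76, 244], [22, 63, 244], [23, 63, 243], [23, 50, 244], [23, 48, 243], [23, 47, 244]] [[30, 4, 125], [38, 8, 131], [60, 5, 96], [105, 12, 44], [50, 18, 43], [18, 44, 132], [17, 38, 230], [22, 28, 241]]
```

View pics/c1.png

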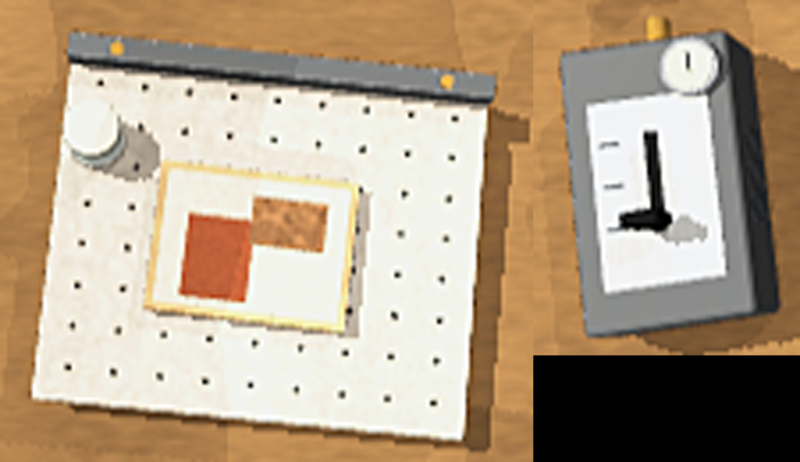

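Call:
drive_tool(
  steps=[
    [[0,0,0],[0,0,0.78],0],
    [[0,0,0],[0,0,0.78],0],
    [[0,0,0],[0,0,0.78],0],
    [[0,0,0],[0,0,0.78],0],
    [[-0.98,-0.39,0.1],[0,0,0],0],
  ],
)

```text
clock: 0.72
position: [0.1716, -0.5848, 0.2285]
tool_rot: [[-0.065, -0.998, -0.0], [-0.998, 0.065, -0.0], [0.0, 0.0, -1.0]]
wrist_force: [-0.2, 0.2, -0.1]
gripper_width: 0.0464
```

Call:
drive_tool(
  steps=[
    [[-0.98,-0.39,0.1],[0,0,0],0],
    [[-0.98,-0.39,0.1],[0,0,0],0],
    [[-0.98,-0.39,0.1],[0,0,0],0],
    [[-0.98,-0.39,0.1],[0,0,0],0],
    [[-0.98,-0.39,0.1],[0,0,0],0],
  ],
)

```text
clock: 1.35
position: [0.2175, -0.4879, 0.2187]
tool_rot: [[-0.063, -0.998, -0.0], [-0.998, 0.063, 0.0], [-0.0, 0.0, -1.0]]
wrist_force: [0.8, -0.2, 0.6]
gripper_width: 0.0454
```

Call:
drive_tool(
  steps=[
    [[-0.98,-0.39,0.1],[0,0,0],0],
    [[-0.98,-0.39,0.1],[0,0,0],0],
    [[-0.98,-0.39,0.1],[0,0,0],0],
    [[-0.98,-0.39,0.1],[0,0,0],0],
    [[-0.98,-0.39,0.1],[0,0,0],0],
  ],
)

```text
clock: 1.98
position: [0.2627, -0.3924, 0.2088]
tool_rot: [[-0.063, -0.998, 0.0], [-0.998, 0.063, -0.0], [0.0, -0.0, -1.0]]
wrist_force: [-0.7, -1.1, -0.6]
gripper_width: 0.0457
```

Call:
drive_tool(
  steps=[
    [[-0.98,-0.39,0.1],[0,0,0],0],
    [[-0.98,-0.39,0.1],[0,0,0],0],
    [[-0.98,-0.39,0.1],[0,0,0],0],
    [[-0.98,-0.39,0.1],[0,0,0],0],
    [[-0.98,-0.39,0.1],[0,0,0],0],
  ],
)

```text
clock: 2.6
position: [0.3077, -0.297, 0.1988]
tool_rot: [[-0.063, -0.998, 0.0], [-0.998, 0.063, -0.0], [0.0, -0.0, -1.0]]
wrist_force: [-0.6, -0.6, -0.5]
gripper_width: 0.0458
```

Call:
drive_tool(
  steps=[
    [[-0.97,-0.38,0.1],[0,0,0],0],
    [[-0.97,-0.38,0.1],[0,0,0],0],
    [[-0.97,-0.38,0.1],[0,0,0],0],
    [[-0.97,-0.38,0.1],[0,0,0],0],
    [[-0.97,-0.38,0.1],[0,0,0],0],
  ],
)

```text
clock: 3.22
position: [0.3516, -0.2026, 0.1888]
tool_rot: [[-0.063, -0.998, 0.0], [-0.998, 0.063, -0.0], [0.0, -0.0, -1.0]]
wrist_force: [0.6, -0.4, -0.4]
gripper_width: 0.0455
```

Call:
drive_tool(
  steps=[
    [[-0.97,-0.38,0],[0,0,0],0],
    [[-0.97,-0.38,0],[0,0,0],0],
    [[-0.97,-0.38,0],[0,0,0],0],
    [[-0.97,-0.38,0],[0,0,0],0],
    [[-0.97,-0.38,0],[0,0,0],0],
  ],
)

```text
clock: 3.85
position: [0.3954, -0.1081, 0.1889]
tool_rot: [[-0.063, -0.998, 0.0], [-0.998, 0.063, -0.0], [0.0, -0.0, -1.0]]
wrist_force: [0.1, -0.0, -0.6]
gripper_width: 0.0458
```

Call:
drive_tool(
  steps=[
    [[-0.97,-0.38,0],[0,0,0],0],
    [[-0.97,-0.38,0],[0,0,0],0],
    [[-0.97,-0.38,0],[0,0,0],0],
    [[-0.97,-0.38,0],[0,0,0],0],
    [[-0.97,-0.38,0],[0,0,0],0],
  ],
)

```text
clock: 4.47
position: [0.4393, -0.0137, 0.1889]
tool_rot: [[-0.063, -0.998, 0.0], [-0.998, 0.063, 0.0], [-0.0, -0.0, -1.0]]
wrist_force: [0.2, -0.3, -0.9]
gripper_width: 0.0457
```

```bash
python3 - <<'E'
from h import *
snap('wrist','w1');print(read_state()['position'])
E
```

```text
[ 0.4401957  -0.01225443  0.18895074]
```

View pics/w1.png

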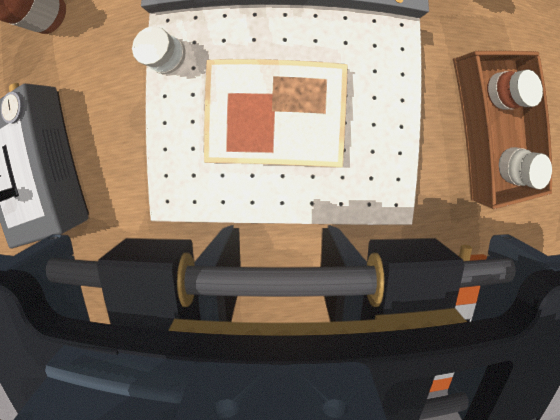

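The wrist view shows the panel's corners at (206,60), (347,64), (345,165) and (205,161). The bed's near edge runs from (151,220) to (413,223), the fence face is at row 10 or so, and the jar is at (158,47), clear to the left.

```bash
python3 - <<'E'
from h import *
Q={'FL':(206,60,.068),'FR':(347,64,.068),'NR':(345,165,.068),'NL':(205,161,.068),'bNL':(151,220,.05),'bNR':(413,223,.05),'fL':(147,10,.072),'fR':(428,11,.072),'jar':(155,47,.095)}
R={k:onz('w1',v[:2],v[2])[:2] for k,v in Q.items()}
for k in R: print(k,R[k])
for a,b in [('FR','FL'),('NR','NL'),('bNR','bNL'),('fR','fL')]:
    d=R[b]-R[a]; print(a,b,np.hypot(*d).round(4),np.degrees(np.arctan2(-d[0],d[1])).round(2),(R[a]+R[b])/2)
E
```

```text
FL [0.5732 0.04  ]
FR [ 0.5618 -0.0785]
NR [ 0.4749 -0.0722]
NL [0.486  0.0472]
bNL [0.4321 0.1135]
bNR [ 0.4128 -0.1448]
fL [0.6294 0.0917]
fR [ 0.6154 -0.1584]
jar [0.5844 0.0756]
FR FL 0.119 -5.5 [ 0.5675  -0.01925]
NR NL 0.1199 -5.31 [ 0.48045 -0.0125 ]
bNR bNL 0.259 -4.27 [ 0.42245 -0.01565]
fR fL 0.2505 -3.2 [ 0.6224  -0.03335]
```

Call:
drive_tool(
  steps=[
    [[0,0,1],[0,0,0],0],
    [[0,0,1],[0,0,0],0],
    [[0,0,1],[0,0,0],0],
    [[0,0,1],[0,0,0],0],
    [[0,0,1],[0,0,0],0],
  ],
)

```text
clock: 5.15
position: [0.4391, -0.0147, 0.0884]
tool_rot: [[-0.063, -0.998, 0.0], [-0.998, 0.063, -0.0], [0.0, -0.0, -1.0]]
wrist_force: [-0.4, 1.0, -0.2]
gripper_width: 0.0458
```

Call:
drive_tool(
  steps=[
    [[0,0,0.4],[0,0,0],0],
    [[0,0,0.35],[0,0,0],0],
    [[0,-0.4,0],[0,0,0],0],
    [[0,-0.4,0],[0,0,0],0],
  ],
)

```text
clock: 5.65
position: [0.4564, -0.0161, 0.0744]
tool_rot: [[-0.063, -0.998, 0.001], [-0.998, 0.063, -0.0], [0.0, -0.001, -1.0]]
wrist_force: [-0.6, -0.1, -0.3]
gripper_width: 0.0457
```

Call:
drive_tool(
  steps=[
    [[0,-0.3,0],[0,0,0],0],
    [[0,-0.3,0],[0,0,0],0],
    [[0,-0.3,0],[0,0,0],0],
    [[0,-0.3,0],[0,0,0],0],
    [[0,-0.3,0],[0,0,0],0],
  ],
)

```text
clock: 6.28
position: [0.4855, -0.0179, 0.0739]
tool_rot: [[-0.063, -0.998, -0.0], [-0.998, 0.063, 0.0], [-0.0, 0.0, -1.0]]
wrist_force: [-1.8, 0.2, 1.9]
gripper_width: 0.0458
```

Call:
drive_tool(
  steps=[
    [[0,-0.3,0],[0,0,0],0],
    [[0,-0.3,0],[0,0,0],0],
    [[0,-0.3,0],[0,0,0],0],
    [[0,-0.3,0],[0,0,0],0],
    [[0,-0.2,0],[0,0,0],0],
  ],
)

```text
clock: 6.9
position: [0.5138, -0.0197, 0.0739]
tool_rot: [[-0.063, -0.998, 0.0], [-0.998, 0.063, -0.0], [0.0, -0.0, -1.0]]
wrist_force: [-2.5, -0.2, 2.4]
gripper_width: 0.0457
```

Call:
drive_tool(
  steps=[
    [[0,-0.1,0],[0,0,0],0],
    [[0,-0.1,0],[0,0,0],0],
    [[0,-0.1,0],[0,0,0],0],
  ],
)

```text
clock: 7.28
position: [0.5183, -0.0199, 0.0738]
tool_rot: [[-0.063, -0.998, -0.002], [-0.998, 0.063, 0.0], [-0.0, 0.002, -1.0]]
wrist_force: [-11.3, -0.5, 10.4]
gripper_width: 0.0456
```

Call:
drive_tool(
  steps=[
    [[0,-0.03,0],[0,0,0],0],
    [[0,0,0],[0,0,0],0],
  ],
)

```text
clock: 7.52
position: [0.5183, -0.0199, 0.0738]
tool_rot: [[-0.063, -0.998, -0.003], [-0.998, 0.063, 0.0], [-0.0, 0.003, -1.0]]
wrist_force: [-9.6, -0.3, 7.7]
gripper_width: 0.0453
```

```bash
python3 - <<'E'
from h import *
snap('wrist','w2');snap('side','s2');s=read_state();print(s['position'],s['wrist_force'],s['ft_torque'])
a=cv2.imread('pics/w2.png')[30:230,120:400]; b=cv2.imread('pics/s2.png')[150:290,210:370]
m=np.zeros((400,800,3),np.uint8); m[:,:]=0
x=cv2.resize(a,None,fx=1.6,fy=1.6,interpolation=cv2.INTER_CUBIC);m[:320,:448]=x
y=cv2.resize(b,(352,308),interpolation=cv2.INTER_CUBIC);m[:308,448:]=y
cv2.imwrite('pics/c2.png',m)
E
```

```text
[ 0.51830506 -0.01988523  0.07377981] [-9.816287    0.53025641  7.20624946] [ 0.01087142  1.58967293 -0.03718069]
```

View pics/c2.png

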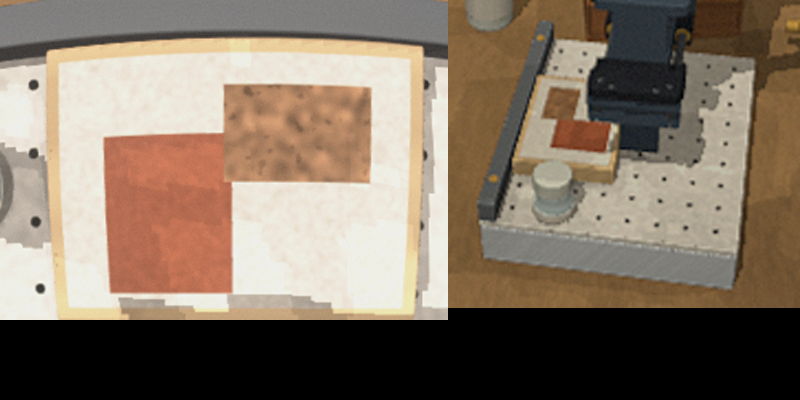

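The panel is at or nearly at the fence. The wrist crop shows its far edge from (50,52) to (422,45), with the fence's dark foot line right behind it. I'll press a little harder, then back off and check.

Call:
drive_tool(
  steps=[
    [[0,-0.15,0],[0,0,0],0],
    [[0,-0.15,0],[0,0,0],0],
  ],
)

```text
clock: 7.88
position: [0.5189, -0.0197, 0.0733]
tool_rot: [[-0.063, -0.998, -0.013], [-0.998, 0.063, 0.001], [-0.001, 0.013, -1.0]]
wrist_force: [-44.0, -0.0, 35.2]
gripper_width: 0.0457
```

Call:
drive_tool(
  steps=[
    [[0,0.4,0],[0,0,0],0],
    [[0,0.6,0],[0,0,0],0],
    [[0,0.6,-1],[0,0,0],0],
    [[0,-0.5,-1],[0,0,0],0],
    [[0,-1,-1],[0,0,0],0],
  ],
)

```text
clock: 8.5
position: [0.5234, -0.0203, 0.1347]
tool_rot: [[-0.063, -0.998, -0.0], [-0.998, 0.063, 0.0], [-0.0, 0.0, -1.0]]
wrist_force: [0.2, 0.0, -0.1]
gripper_width: 0.0457
```

Call:
drive_tool(
  steps=[
    [[0,-1,-1],[0,0,0],0],
    [[0,-1,-1],[0,0,0],0],
    [[0,0,0],[0,0,0],0],
  ],
)

```text
clock: 8.88
position: [0.5654, -0.023, 0.175]
tool_rot: [[-0.063, -0.998, 0.004], [-0.998, 0.063, -0.0], [0.0, -0.004, -1.0]]
wrist_force: [-0.5, 0.6, -0.4]
gripper_width: 0.0454
```

```bash
python3 - <<'E'
from h import *
snap('wrist','w3');snap('top','t3');s=read_state();print(s['position'])
a=cv2.imread('pics/w3.png')[0:250,100:460]; b=cv2.imread('pics/t3.png')[145:275,210:360]
m=np.zeros((600,800,3),np.uint8)
x=cv2.resize(a,(800,555),interpolation=cv2.INTER_CUBIC);m[:555]=x
cv2.imwrite('pics/c3.png',m[:556])
E
```

```text
[ 0.56280264 -0.02272487  0.17328497]
```

View pics/c3.png

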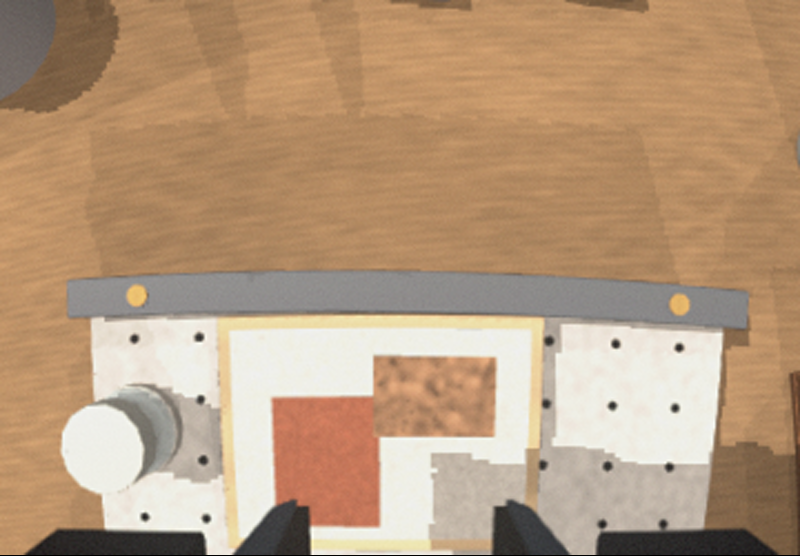

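The wrist view shows the panel's far edge running along the fence over its whole width, from (220,318) to (542,317). The jar stands untouched at (110,440). I'll check the angles numerically.

```bash
python3 - <<'E'
from h import *
g=cv2.cvtColor(cv2.imread('pics/w3.png'),cv2.COLOR_BGR2GRAY).astype(float)
hs=cv2.cvtColor(cv2.imread('pics/w3.png'),cv2.COLOR_BGR2HSV)
def edge(c,lo,hi):  # subpixel strongest rising
    d=np.diff(g[lo:hi,c]); i=int(np.argmax(d)); 
    w=d[max(i-1,0):i+2]; return lo+max(i-1,0)+.5+np.average(np.arange(len(w)),weights=np.abs(w)+1e-6)
def fit(cols,z,name):
    P=np.array([onz('w3',(c,edge(c,130,152)),z)[:2] for c in cols]); k=np.polyfit(P[:,1],P[:,0],1)
    r=P[:,0]-np.polyval(k,P[:,1]); print(name,'yaw',np.degrees(np.arctan(-k[0])).round(2),'x at y=-.02',np.polyval(k,-.02).round(4),'rms mm',(r.std()*1e3).round(2)); return P
fit(range(204,340,4),.068,'panel far')
fit([*range(144,196,4),*range(354,424,4)],.05,'bed/fence foot')
for c in (202,270,338,160,400): print(c,g[136:152,c].astype(int))
E
```

```text
panel far yaw -3.7 x at y=-.02 0.6252 rms mm 0.11
bed/fence foot yaw -4.66 x at y=-.02 0.6239 rms mm 0.59
202 [143 142 142 141 125 131 150 207 222 220 221 219 218 220 219 216]
270 [139 139 141 134 109 127 220 224 221 221 219 226 237 239 238 237]
338 [138 140 135 138 136 130 145 211 225 224 222 223 229 234 235 234]
160 [197 189 145 142 139 129 134 152 217 225 223 221 220 216 158  64]
400 [134 130 129 135 131 137 133 133 135 118 160 160 184 229 231 230]
```

```bash
python3 - <<'E'
from h import *
s=cv2.cvtColor(cv2.imread('pics/w3.png'),cv2.COLOR_BGR2HSV)[:,:,1].astype(float)
P=[]
for c in range(140,430,4):
    d=np.diff(s[112:138,c]); i=int(np.argmin(d)); i=min(max(i,1),len(d)-2)
    r=112+i-.5+np.average(np.arange(3),weights=np.abs(d[i-1:i+2])); P.append(onz('w3',(c,r),.072)[:2])
P=np.array(P); 
for _ in range(3):
    k=np.polyfit(P[:,1],P[:,0],1); r=P[:,0]-np.polyval(k,P[:,1]); P=P[abs(r)<max(2.5*r.std(),3e-4)]
print(np.degrees(np.arctan(-k[0])),np.polyval(k,-.02),r.std(),len(P))
E
```

```text
-4.463488787704689 0.6411422635275766 6.672901449126067e-05 73
```

The fit puts the panel at yaw −3.7° and the fence at −4.5°, so the left half lags by about 1.5 mm. I'll push the left half again, gently and with the tool yaw corrected.

Call:
drive_tool(
  steps=[
    [[0,0,0],[0,0,0.15],0],
    [[-0.24,0.93,0],[0,0,0],0],
    [[-0.24,0.93,0],[0,0,0],0],
    [[-0.24,0.93,0],[0,0,0],0],
    [[-0.24,0.93,0.5],[0,0,0],0],
  ],
)

```text
clock: 9.6
position: [0.4899, 0.0024, 0.1637]
tool_rot: [[-0.079, -0.997, 0.0], [-0.997, 0.079, 0.0], [-0.0, -0.0, -1.0]]
wrist_force: [-0.1, 0.5, 0.0]
gripper_width: 0.0458
```

Call:
drive_tool(
  steps=[
    [[0,0,1],[0,0,0],0],
    [[0,0,1],[0,0,0],0],
    [[0,0,1],[0,0,0],0],
    [[0,0,1],[0,0,0],0],
    [[0,0,0.4],[0,0,0],0],
  ],
)

```text
clock: 10.22
position: [0.4898, 0.0023, 0.0747]
tool_rot: [[-0.079, -0.997, -0.002], [-0.997, 0.079, 0.0], [-0.0, 0.002, -1.0]]
wrist_force: [-0.4, -0.3, -0.3]
gripper_width: 0.0456
```

Call:
drive_tool(
  steps=[
    [[0,-0.5,0],[0,0,0],0],
    [[0,-0.4,0],[0,0,0],0],
    [[0,0,0],[0,0,0],0],
  ],
)

```text
clock: 10.6
position: [0.5102, 0.0006, 0.0765]
tool_rot: [[-0.079, -0.997, 0.002], [-0.997, 0.079, -0.0], [0.0, -0.002, -1.0]]
wrist_force: [0.1, 0.5, 0.5]
gripper_width: 0.0454
```

Call:
drive_tool(
  steps=[
    [[0,-0.2,0.05],[0,0,0],0],
    [[0,-0.15,0],[0,0,0],0],
    [[0,-0.1,0],[0,0,0],0],
  ],
)

```text
clock: 10.98
position: [0.5181, 0.0, 0.075]
tool_rot: [[-0.079, -0.997, 0.0], [-0.997, 0.079, -0.0], [0.0, -0.0, -1.0]]
wrist_force: [0.2, 0.9, -0.0]
gripper_width: 0.0457
```

Call:
drive_tool(
  steps=[
    [[0,-0.07,0],[0,0,0],0],
    [[0,-0.03,0],[0,0,0],0],
    [[0,0,0],[0,0,0],0],
  ],
)

```text
clock: 11.35
position: [0.5197, -0.0, 0.0749]
tool_rot: [[-0.078, -0.997, -0.0], [-0.997, 0.078, 0.0], [-0.0, 0.0, -1.0]]
wrist_force: [-1.0, 1.2, 0.2]
gripper_width: 0.0458
```

Call:
drive_tool(
  steps=[
    [[0,-0.05,0],[0,0,0],0],
    [[0,0,0],[0,0,0],0],
  ],
)

```text
clock: 11.6
position: [0.5205, -0.0001, 0.0748]
tool_rot: [[-0.079, -0.997, -0.001], [-0.997, 0.079, 0.0], [-0.0, 0.001, -1.0]]
wrist_force: [-4.8, 2.0, 2.1]
gripper_width: 0.0454
```

Call:
drive_tool(
  steps=[
    [[0,-0.05,0],[0,0,0],0],
    [[0,0,0],[0,0,0],0],
  ],
)

```text
clock: 11.85
position: [0.5205, -0.0001, 0.0748]
tool_rot: [[-0.079, -0.997, -0.003], [-0.997, 0.079, 0.0], [-0.0, 0.003, -1.0]]
wrist_force: [-9.4, 1.7, 6.7]
gripper_width: 0.0458
```

Call:
drive_tool(
  steps=[
    [[0,-0.05,0],[0,0,0],0],
    [[0,0,0],[0,0,0],0],
  ],
)

```text
clock: 12.1
position: [0.5206, -0.0001, 0.0747]
tool_rot: [[-0.079, -0.997, -0.004], [-0.997, 0.079, 0.0], [-0.0, 0.004, -1.0]]
wrist_force: [-14.3, 1.9, 11.2]
gripper_width: 0.0457
```

Call:
drive_tool(
  steps=[
    [[0,0.1,0],[0,0,0],0],
    [[0,0.5,0],[0,0,0],0],
    [[0,0.7,-0.5],[0,0,0],0],
    [[0.5,0,-1],[0,0,0],0],
    [[0.5,-1,-1],[0,0,0],0],
  ],
)

```text
clock: 12.72
position: [0.5136, -0.0198, 0.1261]
tool_rot: [[-0.078, -0.997, -0.001], [-0.997, 0.078, 0.0], [-0.0, 0.001, -1.0]]
wrist_force: [0.8, 0.2, -0.1]
gripper_width: 0.0456
```

Call:
drive_tool(
  steps=[
    [[0,-1,-1],[0,0,0],0],
    [[0,-1,-1],[0,0,0],0],
    [[0,-0.5,-0.5],[0,0,0],0],
    [[0,0,0],[0,0,0],0],
    [[0,0,0],[0,0,0],0],
  ],
)

```text
clock: 13.35
position: [0.5639, -0.0236, 0.1742]
tool_rot: [[-0.079, -0.997, -0.002], [-0.997, 0.079, 0.0], [-0.0, 0.002, -1.0]]
wrist_force: [0.0, 0.1, -0.3]
gripper_width: 0.0458
```

```bash
cat > chk.py <<'E'
from h import *
import sys
f=sys.argv[1]; snap('wrist',f); s=read_state(); print(s['position'])
im=cv2.imread('pics/%s.png'%f); g=cv2.cvtColor(im,cv2.COLOR_BGR2GRAY).astype(float); S=cv2.cvtColor(im,cv2.COLOR_BGR2HSV)[:,:,1].astype(float)
k=np.load('pics/%s.npz'%f)
def proj(P):
    q=np.linalg.inv(k['E'])@np.array([*P,1]); r=np.hypot(q[0],q[1]); return k['c']+q[:2]/r*np.arctan2(r,q[2])*k['f']
def run(name,img,sg,z,x0,ys):
    P=[]
    for y in ys:
        u,v=proj((x0-.0776*(-(y+.02)) ,y,z)); c=int(round(u)); lo=int(v)-8
        d=sg*np.diff(img[lo:lo+16,c]); i=min(max(int(np.argmax(d)),1),13)
        P.append(onz(f,(c,lo+i-.5+np.average(np.arange(3),weights=np.clip(d[i-1:i+2],0,None)+1e-6)),z)[:2])
    P=np.array(P)
    for _ in range(4):
        c=np.polyfit(P[:,1],P[:,0],1); r=P[:,0]-np.polyval(c,P[:,1]); P=P[abs(r)<max(2.5*r.std(),3e-4)]
    print(name,'yaw',np.degrees(np.arctan(-c[0])).round(2),'x',np.polyval(c,-.02).round(4),'mm',(r.std()*1e3).round(2),len(P))
run('panel far',g,1,.068,.6255,np.linspace(-.075,.03,35))
run('fence back',S,-1,.072,.6411,np.linspace(-.14,.09,60))
cv2.imwrite('pics/%s_c.png'%f,cv2.resize(im[60:260,120:440],(800,500),interpolation=cv2.INTER_CUBIC))
E
python3 chk.py w4
```

```text
[ 0.56397361 -0.02357047  0.17414218]
panel far yaw -4.5 x 0.6259 mm 0.04 35
fence back yaw -4.48 x 0.6411 mm 0.06 60
```

The panel is now flush: panel yaw −4.50° against the fence's −4.48°, with its edge at 0.6259 and the fence face at about 0.626. Next is the lever. The pump's yaw is about +9°, and the lever at (0.4775, 0.273) agrees with the housing centre. I'll push with closed fingers.

Call:
drive_tool(
  steps=[
    [[0,0,-0.5],[0,0,-0.75],1],
    [[0,0,-0.5],[0,0,-0.75],1],
    [[0,0,0],[0,0,-0.75],1],
    [[-0.96,0.27,0],[0,0,0],1],
    [[-0.96,0.27,0],[0,0,0],1],
  ],
)

```text
clock: 14.02
position: [0.5472, 0.0138, 0.1944]
tool_rot: [[0.155, -0.988, -0.001], [-0.988, -0.155, 0.0], [-0.0, 0.001, -1.0]]
wrist_force: [-0.3, 0.6, 0.7]
gripper_width: 0.0006
```

Call:
drive_tool(
  steps=[
    [[-0.96,0.27,0],[0,0,0],1],
    [[-0.96,0.27,0],[0,0,0],1],
    [[-0.96,0.27,0],[0,0,0],1],
    [[-0.96,0.27,0],[0,0,0],1],
    [[-0.96,0.27,0],[0,0,0],1],
  ],
)

```text
clock: 14.65
position: [0.5063, 0.1043, 0.195]
tool_rot: [[0.156, -0.988, 0.0], [-0.988, -0.156, 0.0], [-0.0, -0.0, -1.0]]
wrist_force: [-0.0, -0.7, 0.1]
gripper_width: 0.0002
```

Call:
drive_tool(
  steps=[
    [[-0.96,0.27,0],[0,0,0],1],
    [[-0.96,0.27,0],[0,0,0],1],
    [[-0.96,0.27,0],[0,0,0],1],
    [[-0.96,0.27,0],[0,0,0],1],
    [[-0.96,0.27,0],[0,0,0],1],
  ],
)

```text
clock: 15.28
position: [0.4646, 0.1948, 0.1949]
tool_rot: [[0.156, -0.988, 0.0], [-0.988, -0.156, 0.0], [-0.0, -0.0, -1.0]]
wrist_force: [-0.2, -0.4, 0.2]
gripper_width: 0.0005
```

Call:
drive_tool(
  steps=[
    [[-0.96,0.27,0],[0,0,0],1],
    [[-0.96,0.27,0],[0,0,0],1],
    [[-0.96,0.27,0],[0,0,0],1],
    [[-0.96,0.27,0],[0,0,0],1],
    [[0,0,0],[0,0,0],1],
  ],
)

```text
clock: 15.9
position: [0.4311, 0.2674, 0.1949]
tool_rot: [[0.158, -0.987, 0.0], [-0.987, -0.158, 0.0], [-0.0, -0.0, -1.0]]
wrist_force: [-0.1, -0.2, -0.1]
gripper_width: 0.0
```

```bash
python3 - <<'E'
from h import *
snap('wrist','w5');print(read_state()['position'])
E
```

```text
[0.43143685 0.26665439 0.19489574]
```

View pics/w5.png

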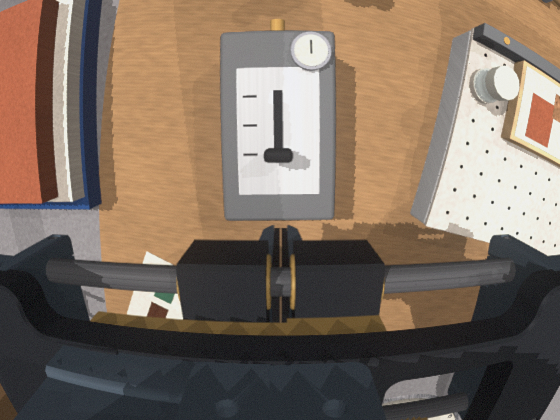

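The wrist view shows the lever paddle at (278,155), by the tick nearest the robot (off) and centred in front of the closed fingers. The gauge is at (311,50), out of the way.

Call:
drive_tool(
  steps=[
    [[0,0,1],[0,0,0],1],
    [[0,0,1],[0,0,0],1],
    [[0,0,1],[0,0,0],1],
    [[0,0,1],[0,0,0],1],
    [[0,0,0.7],[0,0,0],1],
  ],
)

```text
clock: 16.58
position: [0.4319, 0.2656, 0.1001]
tool_rot: [[0.156, -0.988, -0.0], [-0.988, -0.156, -0.0], [0.0, 0.001, -1.0]]
wrist_force: [0.3, 0.7, 0.4]
gripper_width: 0.0002
```

Call:
drive_tool(
  steps=[
    [[0,0,0],[0,0,0],1],
    [[0,-0.5,0],[0,0,0],1],
    [[0,-0.4,0],[0,0,0],1],
    [[0,-0.3,0],[0,0,0],1],
    [[0,-0.3,0],[0,0,0],1],
  ],
)

```text
clock: 17.2
position: [0.4613, 0.2708, 0.101]
tool_rot: [[0.156, -0.988, -0.001], [-0.988, -0.156, -0.0], [0.0, 0.001, -1.0]]
wrist_force: [-6.9, 0.5, 4.6]
gripper_width: 0.0009
```

Call:
drive_tool(
  steps=[
    [[0,-0.3,0],[0,0,0],1],
    [[0,-0.3,0],[0,0,0],1],
    [[0,-0.3,0],[0,0,0],1],
    [[0,-0.3,0],[0,0,0],1],
  ],
)

```text
clock: 17.7
position: [0.4852, 0.2745, 0.1009]
tool_rot: [[0.156, -0.988, -0.001], [-0.988, -0.156, -0.0], [0.0, 0.001, -1.0]]
wrist_force: [-8.0, -0.1, 5.7]
gripper_width: 0.0004
```

Call:
drive_tool(
  steps=[
    [[0,-0.3,0],[0,0,0],1],
    [[0,-0.3,0],[0,0,0],1],
    [[0,-0.2,0],[0,0,0],1],
    [[0,-0.1,0],[0,0,0],1],
  ],
)

```text
clock: 18.2
position: [0.5034, 0.2775, 0.1009]
tool_rot: [[0.156, -0.988, 0.0], [-0.988, -0.156, 0.0], [-0.0, -0.0, -1.0]]
wrist_force: [-0.6, -0.8, -0.1]
gripper_width: 0.0005
```

Call:
drive_tool(
  steps=[
    [[0,-0.1,0],[0,0,0],1],
    [[0,-0.1,0],[0,0,0],1],
    [[0,0,0],[0,0,0],1],
  ],
)

```text
clock: 18.58
position: [0.5063, 0.2779, 0.1008]
tool_rot: [[0.156, -0.988, -0.001], [-0.988, -0.156, -0.0], [0.0, 0.001, -1.0]]
wrist_force: [-4.7, -0.4, 2.4]
gripper_width: 0.0005
```

Call:
drive_tool(
  steps=[
    [[0,-0.07,0],[0,0,0],1],
    [[0,0,0],[0,0,0],1],
  ],
)

```text
clock: 18.82
position: [0.5065, 0.2779, 0.1008]
tool_rot: [[0.156, -0.988, -0.003], [-0.988, -0.156, -0.001], [0.0, 0.003, -1.0]]
wrist_force: [-11.6, -1.5, 9.2]
gripper_width: 0.0
```

Call:
drive_tool(
  steps=[
    [[0,0.2,0],[0,0,0],1],
    [[0,0.7,0],[0,0,0],1],
    [[0,1,0],[0,0,0],1],
    [[0,1,-0.5],[0,0,0],1],
    [[0,0.5,-1],[0,0,0],1],
  ],
)

```text
clock: 19.45
position: [0.439, 0.2671, 0.1313]
tool_rot: [[0.157, -0.988, -0.002], [-0.988, -0.157, -0.001], [0.0, 0.002, -1.0]]
wrist_force: [0.2, 0.1, 0.4]
gripper_width: 0.0006
```

Call:
drive_tool(
  steps=[
    [[0,0,-1],[0,0,0],1],
    [[0,0,-1],[0,0,0],1],
    [[0,0,-1],[0,0,0],1],
    [[0,0,-0.5],[0,0,0],1],
    [[0,0,0],[0,0,0],1],
  ],
)

```text
clock: 20.08
position: [0.441, 0.2677, 0.2015]
tool_rot: [[0.156, -0.988, 0.001], [-0.988, -0.156, 0.001], [-0.0, -0.001, -1.0]]
wrist_force: [-0.2, 1.3, -0.7]
gripper_width: 0.0004
```

```bash
python3 - <<'E'
from h import *
snap('wrist','w6');snap('top','t6')
a=cv2.imread('pics/w6.png')[:230,180:380];b=cv2.imread('pics/t6.png')[140:275,110:365]
m=np.zeros((600,800,3),np.uint8);m[:345,:300]=cv2.resize(a,(300,345));m[:265,300:]=cv2.resize(b,(500,265),interpolation=cv2.INTER_CUBIC)
cv2.imwrite('pics/c6.png',m[:350])
E
```

```text
(no output)
```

View pics/c6.png

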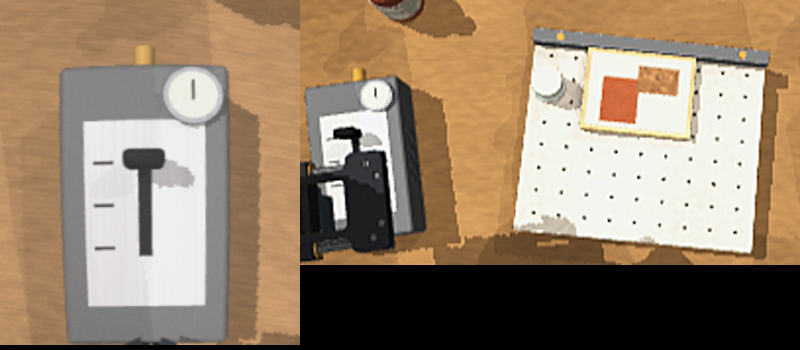

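The lever paddle, at (144,158), is at the far (third) tick, which is the second stop. The panel lies against the fence, the jar hasn't moved, and the arm is clear of everything. I'm handing in.

```bash
python3 -c "
from rig import *
print(close_job())"
```

```text
the job is handed in; nothing more can be done
None
```

I pushed the panel flat against the fence and then pushed the lever to its second stop. I handed the job in at about 20 s, with the arm clear of everything.

- **Panel:** The first push left its left half about 1.5 mm short of the fence, so I pushed that half again, gently. The last fit gave panel yaw −4.50° against the fence's −4.48°, with the panel's edge within about 0.2 mm of the estimated fence face. An earlier, noisier fit to the foot of the fence was mixed with shadows, so I replaced it with one to the fence's back edge.
- **Lever:** I pushed it with closed fingers until the force rose at a hard stop, where the fingers stood within about 1 mm of the expected end position. After backing off, the wrist view showed the paddle at the third tick.
- **Other objects:** In the final pictures the jar looked untouched. I didn't go near the bottles, mug, brush or pots, but I didn't measure them again.
- **Force:** The first press against the fence reached about 44 N along the push at the wrist (about 56 N in all), with only the fingertips touching. That is well under the 120 N wrist limit. The 40 N limit is for the arm and gripper body, so I take it not to apply.

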